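Close up the sample carrier

ROBOT

A 7-joint arm with a two-finger parallel gripper is mounted at the origin on a cart in front of the work surface, level with it; the furniture and walls round the work are solid. World frame = base frame: x ahead of the robot, y to its left, z up, the work surface at z = 0. Lengths are in m, angles in degrees, forces in N, time in s.
With the tool pointing down it reaches from about 0.425 to 0.95 m from the base axis. Payload 16.7 kg.
Tool frame: the origin (TCP) lies on the centre line of the jaws, within the pads' length; the fingertips stand 8 mm ahead of it and the grasp point (between the pads) lies 11 mm behind it; z points along the fingers, x is the direction in which the jaws open and shut, and the axes are right-handed (so a half turn about z gives the same grasp; the last joint's range is limited). The gripper opens to 94 mm and grips with 3 to 60 N. Pads are 16 mm wide; open, the fingers measure 119 mm over their backs; the gripper's body (75 mm by 177 mm) begins 78 mm behind the grasp point.
Start: joints at [59.272, 24.414, 4.234, 92.017, -1.954, 63.644, -3.845], TCP at [0.255, -0.625, 0.185] pointing down, gripper open.
Joint ranges: [-163.25, 163.25], [-28.42, 122.38], [-70.27, 78.77], [12.13, 141.07], [-58.53, 238.53], [9.26, 117.41], [-156.51, 156.51]. Speed limits (degrees/s): [108.29, 108.29, 136.94, 136.94, 172.46, 172.46, 172.46].

INTERFACE

Orientations are given as a 3x3 rotation matrix whose columns are the frame's x, y, z axes.
In Python, from plant import get_state, cams, bot, models gives the robot as it stands.
- The arm moves only by the shell command python3 -m handwheel 'ROWS' [OPENING] [FORCE]. ROWS is a JSON object of lists of equal length, an entry for each row: "translation": the shift along the world's x, y, z in cm, a list of three; "spin": the turn about the world's z in rad. In form: {"translation": [[x, y, z], ...], "spin": [spin, ...]}. A call has 1 to 8 rows; each row is the pose to reach, as a shift and turn from the pose commanded when the call began; what a row does not reach only later rows make up. A row lasts 1/10 s, in which the tool goes at most 50 mm and 8.59 degrees, less where a joint would pass 70% of its speed; a pose out of reach is approached as far as the arm can. A call with a gripper value outside its range is refused whole. OPENING is the finger opening in cm, from 0 to 9.4, set as the call begins (- or left out, the last holds). The fingers move at their own pace and stop on an object; FORCE is the grip in N (left out, the last holds). Time passes only in rows, so rows that repeat a pose let the fingers close. It gives the time, the measured TCP pose, the force and the opening at its end, in the units of the state.
- get_state(): the state, without advancing time (a new reading comes with each control period).
- cams.capture(name): name is "side" or "top" or "wrist"; returns the picture (384x512x3 uint8, red, green, blue); there is no depth.
- cams.camera_info(name): a dict with "fov_y" (degrees; the focal length in pixels is half the picture's height over the tangent of half this angle, whatever the lens; pixels are square), "cx", "cy" (the principal point, pixels), "R" (3x3) and "t" (3): a world point X has camera coordinates R X + t; the wrist camera has in their place "hand_eye" (4x4, takes a point from camera to tool coordinates, whose origin is the TCP and whose axes are the tool frame's). Camera axes: x right, y down, z forward; pixel columns grow to the right and rows downward; lengths in m; the calibration is good to about 2 mm. The wrist camera is an equidistant fisheye: a pixel r from the principal point sees the ray r / f radians off the axis. A picture is of the moment at which its call begins: read the wrist's pose just before it. camera_info takes no time and is no camera call.
- bot.finish_job(): hands the job in, once; it reports no verdict.
Trained networks look in the newest picture that a camera, given by its name, has taken for a name from the list of things; names that differ only in an ending like _2 or _b are one class to them, and where a whole thing is asked for, a point or a joint stands for the part that bears it (a point fixed in the world has none). Each returns a list of dicts, best first, with "p" (0 to 1); they miss things now and then, are a little off and sometimes report something else, mostly with a low value. They report only what shows in the picture. A call takes as long as a camera call.
- models.boxes_of(camera, target): "position" ([x, y, z] in m, in world coordinates, good to about 4 mm: the middle of the surface that is visible of it).
The state is a dict: "clock": time; "q": joint angles; "dq": joint speeds; "joint_efforts": joint torques, N m; "ee_pos": TCP position; "eef_rot": TCP orientation; "contact_force": force on the tool from outside, world axes, zero at the start; "wrist_torque": the same for the moment, N m; "grip_width": opening from 0.0 (shut) to 1.0 (fully open).
Only numpy, scipy, OpenCV 4.12 (cv2) and the standard library are available. Lean on these libraries where they do the work, as an engineer would, in place of code of your own. Each camera call takes 0.05 s, during which the arm holds its last target.

TASK

Close up the blue sample carrier for transport using only pushes of the fingers: first fold the upright orange flap down flat over the vials, and only then swing the white lid fully shut over it. Nothing is to be lifted or carried: leave the vials standing in their wells and the cup and dropper bottle beside the carrier where they are. Finish with the robot clear of everything.

Things in the scene. Friction and masses are not known exactly. Their poses are not given: they have to be found in the camera images.
- carrier: Blue sample carrier, 130 (x) x 190 (y) x 80 mm high, walls 6 mm, standing fast on the worktop. Origin: centre of its underside; z up, x from its front to the side with the lid hinge, y to the left seen from the front. Flap at its -y (right) side, lid at its +x (far) side. Vials stand in its -y part (cap tops 63 mm up, below the folded flap); a cold pack lies in its +y part.
- carrier_flap (a joint): Orange flap, a plate 96 mm wide and 4 mm thick, reaching 105 mm from its hinge line along the carrier's x (see flap_hinge). Rad: 0 = folded down flat inside the carrier just below the rim, reaching towards +y (hard stop); 1.57 = upright; 1.75 = outer stop. Stiff hinge: stays at any angle; about 0.5 N near its end moves it.
- carrier_lid (a joint): White lid, 196 mm wide, 14 mm thick, reaching 136 mm from its hinge line along the carrier's y (see lid_hinge); a grey tongue 40 mm wide reaches 141 mm. Rad: 0 = shut on the rim (hard stop); 1.57 = upright; 1.78 = open stop, leaning away. Stiff hinge: stays at any angle; about 1 to 4 N near its end moves it. No latch.
- flap_hinge (a point): Middle of the flap's hinge line, mid-thickness; at x -6, y -83, z 66 mm in the carrier's frame. Axes turn with the flap: x along the hinge line, y towards its free end, z out of the face that is on top when folded (when upright it looks away from the carrier, to its right).
- flap_end (a point): Middle of the flap's free end (tip of a 36 mm wide finger tab), 105 mm from the hinge line, mid-thickness. Axes as flap_hinge.
- lid_hinge (a point): Middle of the lid's hinge line, in the plane of the lid's inner face, 14 mm from the outer face; at x 67, y 0, z 82 mm in the carrier's frame. Axes turn with the lid: y along the hinge line, -x towards its free end, z out of the outer face (up when shut, away from the vials when open).
- lid_end (a point): Middle of the lid's free edge, on its outer face, 136 mm from the hinge. Axes as lid_hinge.
- vial_b: Glass sample vial with blue screw cap, 22 mm diameter, 48 mm high, standing loose in a well of the carrier 24 mm deep. Origin: centre of its underside. Not to be taken out.
- vial_c: Glass sample vial with white screw cap, 22 mm diameter, 48 mm high, standing loose in a well of the carrier 24 mm deep. Origin: centre of its underside. Not to be taken out.
- vial_d: Glass sample vial with black screw cap, 22 mm diameter, 48 mm high, standing loose in a well of the carrier 24 mm deep. Origin: centre of its underside. Not to be taken out.
- cup: White sample cup with blue lid, 55 mm diameter, 58 mm high, loose, to the right of the carrier. Origin: centre of its underside. Bystander.
- dropper: Small amber reagent bottle with black cap, 34 mm diameter, 85 mm high, loose, to the left of the carrier. Origin: centre of its underside. Bystander.

How it is judged (in metres and radians):
On the way, in this order (a step that is already met when the one before it is completed fails the run):
1. the flap is folded down flat while the lid still stands open (value of joint carrier_flap below 0.08 rad and value of joint carrier_lid above 1 rad), for 0.2 s.
2. the lid is shut over the folded flap (value of joint carrier_lid below 0.05 rad and value of joint carrier_flap below 0.08 rad), for 0.2 s.
At the end, for the whole second after the job is handed in: Flap within 0.08 rad of flat and lid within 0.05 rad of shut; each vial upright within 12 mm of where it stood, and the cup and dropper bottle upright within 20 mm of where they stood (all of step 2 and linear speed of each of cup, dropper below 0.02 m/s and distance of each of vial_b, vial_c, vial_d from where it was at the start of the episode below 0.012 m and angle between each of vial_b, vial_c, vial_d, cup, dropper's own z axis and vertical below 0.2 rad and distance of each of cup, dropper from where it was at the start of the episode below 0.02 m); the robot touches nothing.
It fails at once if the lid was swung down against the flap before the flap was folded (value of joint carrier_lid below 1 rad and value of joint carrier_flap above 0.35 rad).
It fails at once if a vial was lifted or pulled out of its well (distance of any of vial_b, vial_c, vial_d from where it was at the start of the episode above 0.015 m).
It fails at once if a bystander was pushed away, lifted or tipped over (distance of any of cup, dropper from where it was at the start of the episode above 0.02 m or angle between any of cup, dropper's own z axis and vertical above 0.4 rad).
It also fails if it takes over 51 s, if anything falls off the work surface, if the arm or the gripper's body presses on something with over 40 N, if the wrist force passes 120 N, or if a joint passes its speed limit or range.

## Working session

There is one attempt and no reset: what is moved stays moved. The work goes in short steps, Python scripts to look and compute and a shell command to move; the robot and the scene stay as the last step left them, time stands still between calls to the robot, and variables do not carry over. Pictures are saved under pics/ and viewed, and the job is handed in when it is done.

```bash
ls; mkdir -p pics; python3 - <<'E'
from plant import get_state,cams,models
import cv2,numpy as np
s=get_state();print(s['clock'],s['ee_pos'],np.round(s['eef_rot'],3).tolist(),s['contact_force'],s['grip_width'])
for c in ['top','side']:
    im=cams.capture(c);cv2.imwrite(f'pics/{c}0.png',im[:,:,::-1]);print(c,cams.camera_info(c))
    for t in ['carrier','carrier_flap','carrier_lid','flap_hinge','flap_end','lid_hinge','lid_end','vial_b','cup','dropper']:
        print(c,t,[(round(d['p'],2),np.round(d['position'],3).tolist()) for d in models.boxes_of(c,t)][:4])
print(get_state()['clock'])
E
```

```text
pics
0.0 [ 0.25442272 -0.6247164   0.18455048] [[0.377, -0.926, -0.001], [-0.926, -0.377, 0.001], [-0.001, 0.0, -1.0]] [0.51520313 0.62615175 0.40469161] 1.001067239593303
top {'fov_y': 51.55665017251996, 'cx': 251.66306581540562, 'cy': 198.51937906603968, 'R': array([[-0.0209412 , -0.99977368,  0.0037494 ],
       [-0.99815879,  0.02069355, -0.05701588],
       [ 0.05692538, -0.00493648, -0.99836623]]), 't': array([0.04972635, 0.45001901, 1.17318487])}
top carrier [(0.88, [0.45, -0.186, 0.044]), (0.41, [0.444, -0.036, 0.062])]
top carrier_flap [(0.51, [0.435, -0.258, 0.13])]
top carrier_lid [(0.82, [0.494, -0.182, 0.216])]
top flap_hinge [(0.45, [0.439, -0.26, 0.126])]
top flap_end [(0.69, [0.446, -0.039, 0.062]), (0.65, [0.435, -0.262, 0.126]), (0.52, [0.49, -0.179, 0.216])]
top lid_hinge [(0.59, [0.491, -0.181, 0.218])]
top lid_end [(0.63, [0.488, -0.18, 0.218])]
top vial_b []
top cup [(0.91, [0.451, -0.356, 0.056])]
top dropper []
side {'fov_y': 49.72661488714556, 'cx': 258.13986899188006, 'cy': 189.57038246901993, 'R': array([[-0.87838938, -0.47746568,  0.02141568],
       [-0.31337267,  0.54151929, -0.78009898],
       [ 0.36087348, -0.69194175, -0.62528949]]), 't': array([0.39145931, 0.17550671, 0.96799304])}
side carrier [(0.69, [0.455, -0.184, 0.076])]
side carrier_flap [(0.77, [0.434, -0.269, 0.118]), (0.4, [0.487, -0.158, 0.17])]
side carrier_lid []
side flap_hinge [(0.69, [0.432, -0.266, 0.116])]
side flap_end [(0.96, [0.431, -0.259, 0.12])]
side lid_hinge [(0.75, [0.488, -0.153, 0.17])]
side lid_end [(0.7, [0.489, -0.156, 0.171])]
side vial_b [(0.64, [0.472, -0.197, 0.05])]
side cup []
side dropper [(0.57, [0.442, -0.033, 0.046])]
1.1
```

View pics/top0.png

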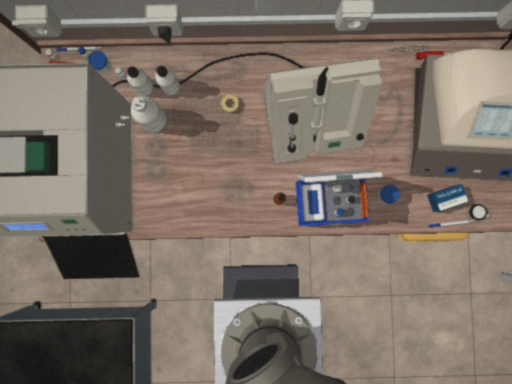

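View pics/side0.png

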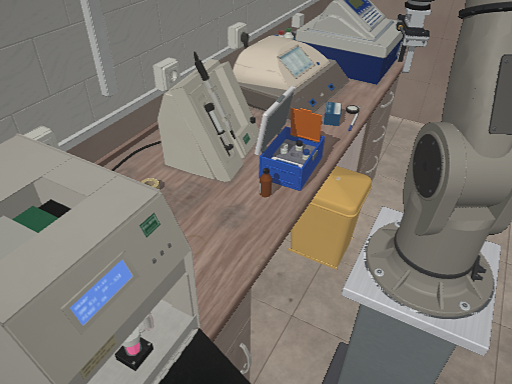

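```bash
python3 - <<'E'
import cv2
a=cv2.imread('pics/top0.png')[150:250,260:420];b=cv2.imread('pics/side0.png')[75:205,235:365]
cv2.imwrite('pics/t0c.png',cv2.resize(a,None,fx=5,fy=5,interpolation=2));cv2.imwrite('pics/s0c.png',cv2.resize(b,None,fx=4.6,fy=4.6,interpolation=2))
E
```

```text
(no output)
```

View pics/t0c.png

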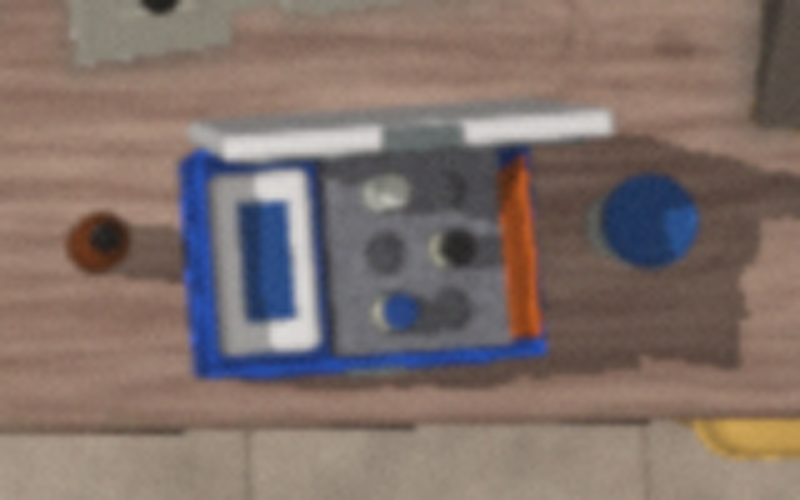

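View pics/s0c.png

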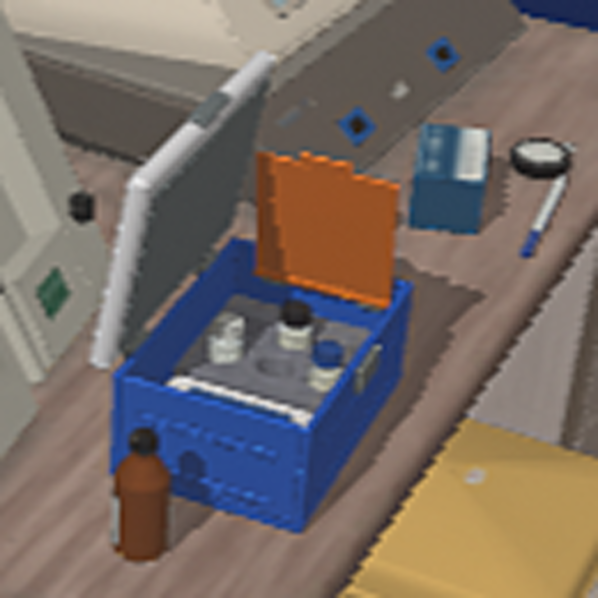

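```bash
cat > h.py <<'E'
import numpy as np
from plant import cams
def proj(c,X):
    i=cams.camera_info(c);f=192/np.tan(np.radians(i['fov_y']/2));p=i['R']@X+i['t'];return np.array([i['cx']+f*p[0]/p[2],i['cy']+f*p[1]/p[2]])
def car(v,p):
    c,s=np.cos(v[2]),np.sin(v[2]);return np.array([v[0]+c*p[0]-s*p[1],v[1]+s*p[0]+c*p[1],p[2]])
def lid(v,p): # p: (r from hinge to free end, y, zout)
    a=v[4];r,y,z=p
    return car(v,[.067-r*np.cos(a)+z*np.sin(a), y, .082+r*np.sin(a)+z*np.cos(a)])
def flap(v,p): # x,r,z
    a=v[3];x,r,z=p
    return car(v,[-.006+x,-.083+r*np.cos(a)-z*np.sin(a),.066+r*np.sin(a)+z*np.cos(a)])
E
python3 - <<'E'
from h import *
from scipy.optimize import least_squares
T=lambda x,y:np.array([260+x/5,150+y/5]);S=lambda x,y:np.array([235+x/4.6,75+y/4.6])
O=[('top',car,(-.065,.095,.08),T(200,376)),('top',car,(.065,.095,.08),T(182,157)),('top',car,(-.065,-.095,.08),T(547,350)),
('side',car,(-.065,.095,0),S(300,530)),('side',car,(-.065,.095,.08),S(310,425)),('side',car,(.065,.095,.08),S(118,376)),('side',car,(-.065,-.095,.08),S(410,285)),('side',car,(.065,-.095,.08),S(235,240)),
('side',flap,(-.048,.097,0),S(398,186)),('side',flap,(.048,.097,0),S(258,155)),('top',flap,(-.048,.1,0),T(527,338)),('top',flap,(.048,.1,0),T(512,160)),
('side',lid,(.136,.098,.0),S(137,187)),('side',lid,(.136,-.098,.007),S(270,58)),
('top',lid,(.136,.098,0),T(225,158)),('top',lid,(.136,-.098,0),T(612,133)),('top',lid,(.136,-.098,.014),T(612,108)),]
f=lambda v:np.concatenate([proj(c,g(v,p))-u for c,g,p,u in O])
r=least_squares(f,[.44,-.18,0,1.5,1.6],loss='soft_l1');v=r.x
print(v,np.degrees(v[2]));print(np.round(r.fun.reshape(-1,2) if 0 else f(v).reshape(-1,2),1).tolist())
print('flapend',flap(v,(0,.105,0)),'corners',flap(v,(.048,.1,0)),flap(v,(-.048,.1,0)),'lidend',lid(v,(.136,0,.014)),lid(v,(.136,-.098,0)),lid(v,(.136,.098,0)))
np.save('v.npy',v)
E
```

```text
[ 0.4348365  -0.18917164  0.04691978  1.36904433  1.42292391] 2.688305096571032
[[1.5, 1.4], [1.6, -0.9], [-0.5, 2.0], [-0.6, 2.3], [-0.3, 2.1], [-1.9, 0.1], [0.7, -0.2], [-0.9, -0.7], [-0.5, 1.0], [-1.1, 0.3], [0.5, 1.0], [0.5, -0.1], [0.9, -0.3], [-1.7, -2.0], [-1.0, 0.6], [0.3, 0.3], [0.1, -0.4]]
flapend [ 0.43174916 -0.25134432  0.16887029] corners [ 0.47974333 -0.25009383  0.1639717 ] [ 0.38384898 -0.25459648  0.1639717 ] lidend [ 0.49557935 -0.1863195   0.21857848] [ 0.48634383 -0.28486112  0.2165158 ] [ 0.47715093 -0.08907683  0.2165158 ]
```

The top picture shows the carrier rim at px (297-369, 181-225), the flap at about column 364, and the cup at (390, 194). In the side picture the lid is about upright and the flap stands at (295-320, 108-140). The fit gives carrier (0.435, -0.189), yaw 2.7°, flap about 1.37 rad and lid about 1.42 rad. These agree with the network positions. I'll go behind the flap with the fingers closed.

```bash
python3 -m handwheel '{"translation":[[2,3.7,0],[4,7.4,0],[6,11,0],[8,14.8,0],[10,18.5,0],[12,22.2,0],[14,26,0],[16,29.5,0]],"spin":[-0.04,-0.08,-0.13,-0.17,-0.21,-0.25,-0.3,-0.34]}' 0 20
python3 -m handwheel '{"translation":[[0,0,-1],[0,0,-2],[0,0,-3.5],[0,0,-3.5]],"spin":[0,0,0,0]}'
python3 - <<'E'
from plant import get_state,cams
import cv2,numpy as np
s=get_state();print(s['clock'],s['ee_pos'],np.round(s['eef_rot'],3).tolist(),s['contact_force'],s['grip_width'])
a=cams.capture('top')[140:250,250:410];b=cams.capture('side')[65:205,235:375]
cv2.imwrite('pics/t1.png',cv2.resize(a,None,fx=5,fy=5,interpolation=2)[:,:,::-1]);cv2.imwrite('pics/s1.png',cv2.resize(b,None,fx=4.2,fy=4.2,interpolation=2)[:,:,::-1])
cv2.imwrite('pics/w1.png',cams.capture('wrist')[:,:,::-1])
E
```

```text
clock: 1.9
ee_pos: [0.4152, -0.3283, 0.1855]
eef_rot: [[0.045, -0.999, 0.0], [-0.999, -0.045, -0.0], [0.0, -0.0, -1.0]]
contact_force: [0.7, -0.7, -0.1]
grip_width: 0.357
clock: 2.3
ee_pos: [0.4128, -0.3306, 0.1483]
eef_rot: [[0.045, -0.999, -0.003], [-0.999, -0.045, 0.001], [-0.002, 0.003, -1.0]]
contact_force: [-0.5, -0.2, 0.1]
grip_width: 0.02
2.3 [ 0.41277291 -0.33064689  0.14827271] [[0.045, -0.999, -0.003], [-0.999, -0.045, 0.001], [-0.002, 0.003, -1.0]] [-0.4865994  -0.21879529  0.12188655] 0.01982961404152092
```

View pics/s1.png

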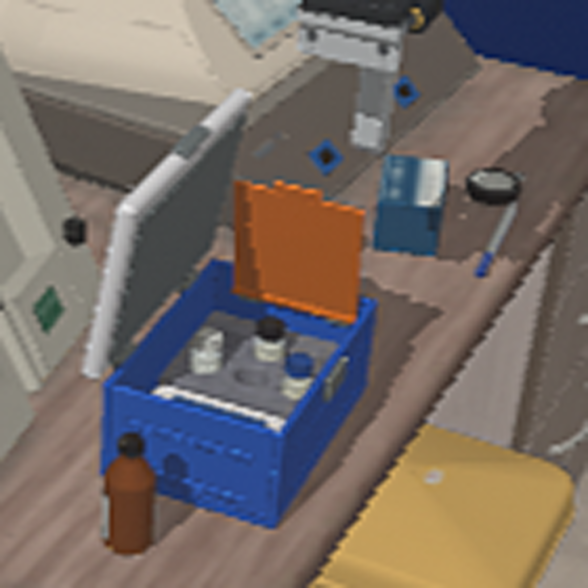

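View pics/w1.png

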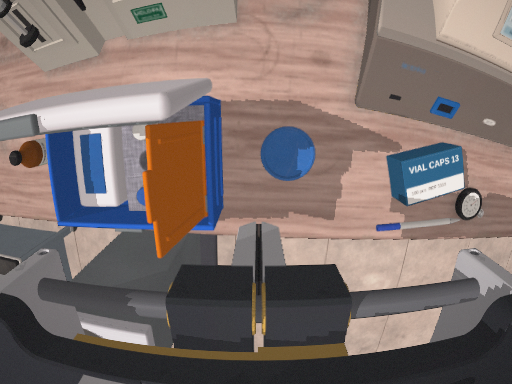

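The wrist view shows the closed fingers right of the flap (columns 145-205) and clear of the cup at (288, 152). The side view agrees. I'll fold the flap along an arc at r≈80 mm.

```bash
python3 -m handwheel '{"translation":[[0,2.5,0],[0,4.5,0],[0,6,0],[0,7.4,0],[0,8.5,-0.6],[0,9.5,-1.2],[0,9.5,-1.2]],"spin":[0,0,0,0,0,0,0]}'
python3 - <<'E'
from plant import get_state,cams
import cv2,numpy as np
b=cams.capture('side')[65:205,235:375]
cv2.imwrite('pics/s2.png',cv2.resize(b,None,fx=4.2,fy=4.2,interpolation=2)[:,:,::-1])
E
```

```text
clock: 3.15
ee_pos: [0.4141, -0.2338, 0.1373]
eef_rot: [[0.048, -0.999, -0.001], [-0.999, -0.048, 0.001], [-0.001, 0.001, -1.0]]
contact_force: [-0.4, 0.4, 0.6]
grip_width: 0.001
```

View pics/s2.png

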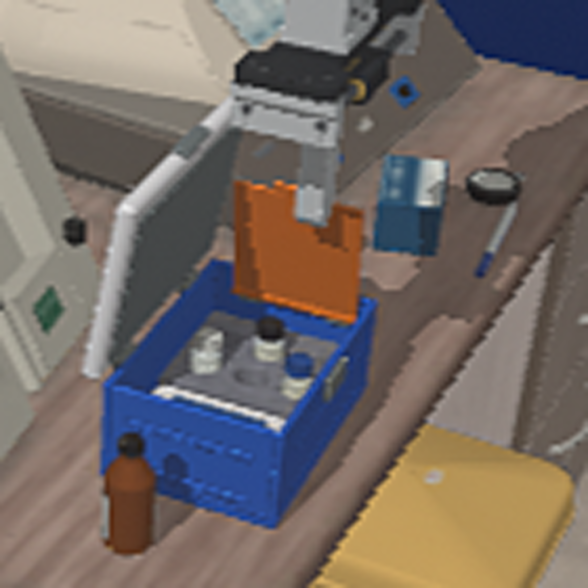

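```bash
python3 - <<'E'
from h import *
from plant import get_state
import cv2
v=np.load('v.npy');s=get_state();p=s['ee_pos'];print(p,s['clock'],s['contact_force'])
q=(proj('side',p+[0,0,-.008])-[235,65])*4.2;print('tip in crop',q)
for c in [(.048,.1,0),(-.048,.1,0),(0,.105,0),(-.048,0.02,0)]: print((proj('side',flap(v,c))-[235,65])*4.2)
cv2.imwrite('pics/w2.png',cams.capture('wrist')[:,:,::-1])
a=cams.capture('top')[140:250,250:410]
cv2.imwrite('pics/t2.png',cv2.resize(a,None,fx=5,fy=5,interpolation=2)[:,:,::-1])
E
```

```text
[ 0.4143536  -0.23473545  0.13776085] 3.2 [ 0.30141706 -0.87730816 -0.40280664]
tip in crop [303.82265703 258.02145158]
[230.72622081 181.12655537]
[361.66226315 212.71415482]
[295.47517723 190.91374208]
[356.23785812 301.09537285]
```

View pics/w2.png

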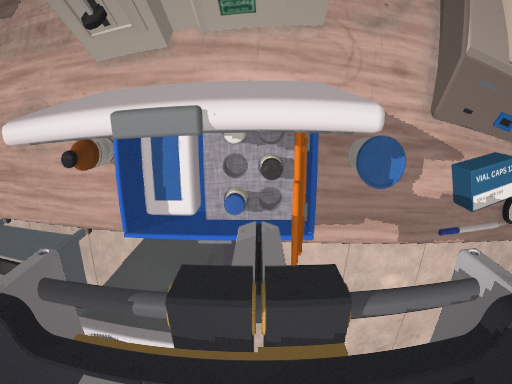

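View pics/t2.png

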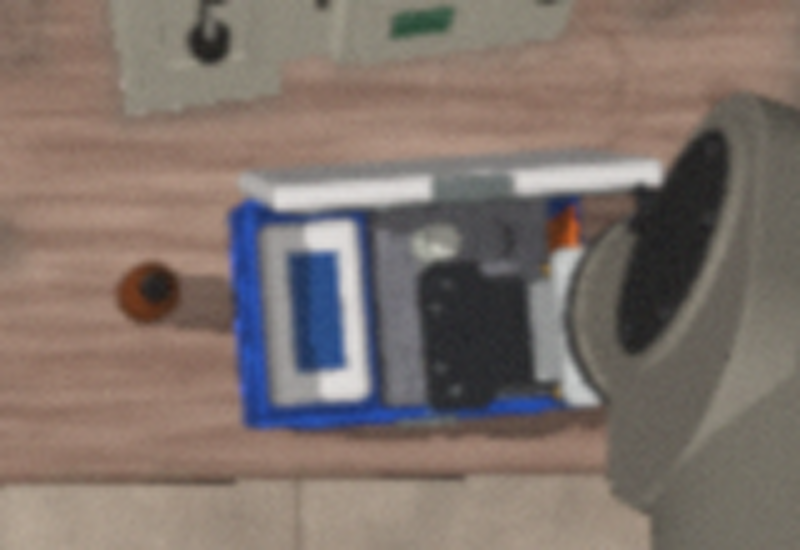

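```bash
python3 - <<'E'
from h import *
i=cams.camera_info('wrist');print(i)
H=np.array(i['hand_eye']);f=192/np.tan(np.radians(i['fov_y']/2))
def wp(X,R,t):
    pt=R.T@(np.array(X)-t);pc=np.linalg.inv(H)@np.append(pt,1);pc=pc[:3]
    r=np.hypot(*pc[:2]);th=np.arctan2(r,pc[2]);return np.array([i['cx'],i['cy']])+f*th*pc[:2]/r
I=np.eye(3);print('tip wrist px',wp([0,0,.008],I,np.zeros(3)),'grasp',wp([0,0,-.011],I,np.zeros(3)))
from plant import get_state
s=get_state();R=np.array(s['eef_rot']);t=np.array(s['ee_pos']);v=np.load('v.npy')
for n,c in [('rimfl',(-.065,.095,.08)),('rimbl',(.065,.095,.08)),('rimfr',(-.065,-.095,.08)),('rimbr',(.065,-.095,.08))]: print(n,wp(car(v,c),R,t))
for c in [(.048,.1,0),(-.048,.1,0),(0,.105,0),(-.048,0.02,0)]: print('flap',wp(flap(v,c),R,t))
p1=np.array([.4128,-.3306,.1483-.008]);print('s1 tip',(proj('side',p1)-[235,65])*4.2)
print('s2 at other', [(proj('side',t+[0,0,d])-[235,65])*4.2 for d in (0,.02,.04)])
print('lid',wp(lid(v,(.136,.098,.014)),R,t),wp(lid(v,(.136,-.098,.014)),R,t))
E
```

```text
{'fov_y': 65.70646984690485, 'cx': 258.2839819488062, 'cy': 194.34421161176803, 'hand_eye': array([[ 9.99999795e-01,  6.10793140e-04,  1.92258498e-04,
         1.14489320e-04],
       [-6.39781229e-04,  9.65541333e-01,  2.60248968e-01,
        -7.64869475e-02],
       [-2.66752418e-05, -2.60249038e-01,  9.65541526e-01,
        -1.98725526e-01],
       [ 0.00000000e+00,  0.00000000e+00,  0.00000000e+00,
         1.00000000e+00]])}
tip wrist px [258.05579135 221.42787032] grasp [258.03630874 231.09975099]
rimfl [120.68288299 241.4447304 ]
rimbl [107.39593597 111.23613048]
rimfr [309.9328643  244.60755453]
rimbr [315.66570357 104.56511968]
flap [288.25050039 137.03488763]
flap [283.97958103 281.93890642]
flap [285.58530928 218.12083952]
flap [294.57252516 236.61642591]
s1 tip [359.61719206 187.98745381]
s2 at other [array([305.13339956, 246.64561483]), array([307.96485662, 220.74307839]), array([310.85688595, 194.28641901])]
lid [ -6.97234415 125.45433997] [384.21496185 104.90584732]
```

```bash
python3 - <<'E'
from h import *
import cv2
b=cams.capture('side')[65:145,270:350]
a=cv2.resize(b,None,fx=7,fy=7,interpolation=0)[:,:,::-1].copy()
from plant import get_state
t=get_state()['ee_pos'];print(t)
for d in (-.008,.011,.089): 
    q=(proj('side',t+[0,0,d])-[270,65])*7; cv2.circle(a,tuple(int(k) for k in q),4,(0,255,0),-1)
cv2.imwrite('pics/s3.png',a)
w=cams.capture('wrist')[180:300,200:330];cv2.imwrite('pics/w3.png',cv2.resize(w,None,fx=5,fy=5,interpolation=2)[:,:,::-1])
E
```

```text
[ 0.41462098 -0.23567052  0.1382993 ]
```

View pics/s3.png

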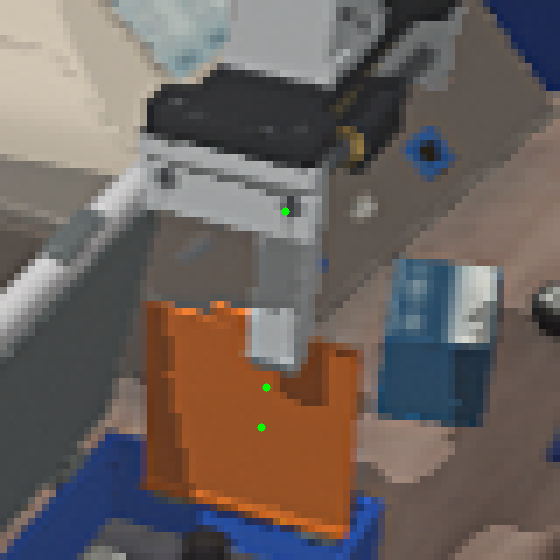

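View pics/w3.png

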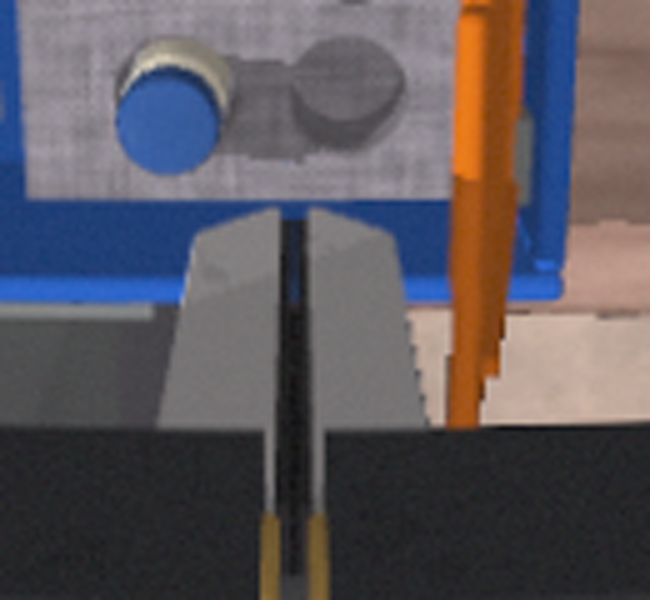

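```bash
cat > tri.py <<'E'
from h import *
def ray(c,uv,z):
    i=cams.camera_info(c);f=192/np.tan(np.radians(i['fov_y']/2));R=i['R'];C=-R.T@i['t']
    d=R.T@np.array([(uv[0]-i['cx'])/f,(uv[1]-i['cy'])/f,1]);return C+d*(z-C[2])/d[2]
i=cams.camera_info('wrist');H=np.array(i['hand_eye']);f=192/np.tan(np.radians(i['fov_y']/2))
def wray(uv,R,t,z):
    d=np.array([uv[0]-i['cx'],uv[1]-i['cy']]);r=np.hypot(*d);th=r/f
    dc=np.array([np.sin(th)*d[0]/r,np.sin(th)*d[1]/r,np.cos(th)]);D=R@H[:3,:3]@dc;C=R@H[:3,3]+t
    return C+D*(z-C[2])/D[2]
E
python3 - <<'E'
from tri import *
from plant import get_state
S=lambda x,y:np.array([235+x/4.6,75+y/4.6])
s=get_state();R=np.array(s['eef_rot']);t=np.array(s['ee_pos'])
for n,tp,sd,w,z in [('cup',(390,194),None,(381,161),.058),('drop',(281,197.6),S(145,437),(70,159),.085),('blue',(340.4,212.4),S(327,349),(233,204),.063),('black',(352,199.4),S(296,309),(271,168),.063),('rimfl',(300,225.2),S(310,425),(124,241),.08),('rimfr',(369.4,220),S(410,285),(312.5,238),.08)]:
    print(n,np.round(ray('top',tp,z),3),None if sd is None else np.round(ray('side',sd,z),3),np.round(wray(w,R,t,z),3))
for c in ('top','side'):
    q=cams.camera_info(c);print(c,-q['R'].T@q['t'])
E
```

```text
cup [ 0.453 -0.357  0.058] None [ 0.456 -0.357  0.058]
drop [ 0.448 -0.042  0.085] [ 0.444 -0.041  0.085] [ 0.451 -0.048  0.085]
blue [ 0.403 -0.212  0.063] [ 0.401 -0.211  0.063] [ 0.406 -0.212  0.063]
black [ 0.44  -0.246  0.063] [ 0.438 -0.245  0.063] [ 0.443 -0.246  0.063]
rimfl [ 0.369 -0.093  0.08 ] [ 0.369 -0.107  0.08 ] [ 0.366 -0.101  0.08 ]
rimfr [ 0.38  -0.289  0.08 ] [ 0.376 -0.285  0.08 ] [ 0.381 -0.289  0.08 ]
top [0.38344776 0.04619401 1.19673994]
side [0.04952968 0.76166291 0.73380511]
```

```bash
python3 - <<'E'
from tri import *
from scipy.optimize import minimize_scalar
from plant import get_state
s=get_state();t=np.array(s['ee_pos']);R=np.array(s['eef_rot'])
def wp(pt):
    pc=(np.linalg.inv(H)@np.append(pt,1))[:3];r=np.hypot(*pc[:2]);th=np.arctan2(r,pc[2]);return np.array([i['cx'],i['cy']])+f*th*pc[:2]/r
for z in (.008,-.005,-.015,-.021,-.03): print(z,'camera-side edge',wp([.0125,-.008,z]),wp([-.0125,-.008,z]),'far',wp([.0125,.008,z]))
# finger bottom edges in side: s3 px (250,362),(297,372)
for d in (-.008,.0,.01,.015,.021,.03):
    print(d,[((proj('side',t+R@np.array([a,b,0])+[0,0,d])-[270,65])*7).round() for a,b in((.0125,.008),(.0125,-.008),(-.0125,.008),(-.0125,-.008))])
E
```

```text
0.008 camera-side edge [275.11741703 211.17460954] [241.00516956 211.15322286] far [274.72017744 231.39062803]
-0.005 camera-side edge [276.13106893 217.08190298] [239.96578794 217.05896724] far [275.66836916 238.29810693]
-0.015 camera-side edge [276.99384523 222.1273753 ] [239.08112673 222.10307258] far [276.47035801 244.16437282]
-0.021 camera-side edge [277.55069752 225.39242127] [238.51015713 225.36721102] far [276.98543647 247.94367096]
-0.03 camera-side edge [278.4474738 230.6648997] [237.59065878 230.63818386] far [277.81065498 254.01785103]
-0.008 [array([290., 419.]), array([254., 410.]), array([269., 446.]), array([233., 437.])]
0.0 [array([292., 402.]), array([256., 393.]), array([271., 429.]), array([235., 420.])]
0.01 [array([295., 380.]), array([258., 371.]), array([274., 407.]), array([237., 398.])]
0.015 [array([296., 370.]), array([260., 361.]), array([275., 396.]), array([238., 387.])]
0.021 [array([298., 357.]), array([261., 348.]), array([276., 383.]), array([239., 374.])]
0.03 [array([300., 337.]), array([263., 328.]), array([279., 363.]), array([241., 354.])]
```

The side and wrist views agree that the closed fingertips really end about 16 mm above the reported TCP, not 8 mm below it. So the finger passed just over the flap's tip: the flap hasn't moved and no force was seen. I'll go back up and over, and set lower behind it.

```bash
python3 -m handwheel '{"translation":[[0,0,3],[0,0,5],[0,-4,5],[0,-8,5],[0,-9.5,5],[0,-9.5,2],[0,-9.5,-1.2],[0,-9.5,-1.2]],"spin":[0,0,0,0,0,0,0,0]}'
python3 - <<'E'
from tri import *
import cv2
from plant import get_state
print(get_state()['ee_pos'])
b=cams.capture('side')[65:145,270:350];cv2.imwrite('pics/s4.png',cv2.resize(b,None,fx=7,fy=7,interpolation=0)[:,:,::-1])
w=cams.capture('wrist');cv2.imwrite('pics/w4.png',w[:,:,::-1])
E
```

```text
clock: 4.2
ee_pos: [0.4125, -0.3289, 0.123]
eef_rot: [[0.046, -0.999, -0.005], [-0.999, -0.046, 0.003], [-0.003, 0.005, -1.0]]
contact_force: [-0.6, 0.3, 0.6]
grip_width: 0.004
[ 0.41251485 -0.32886889  0.12300963]
```

View pics/s4.png

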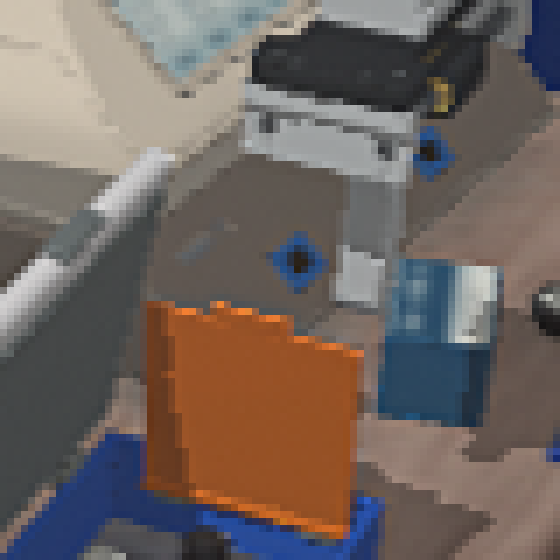

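View pics/w4.png

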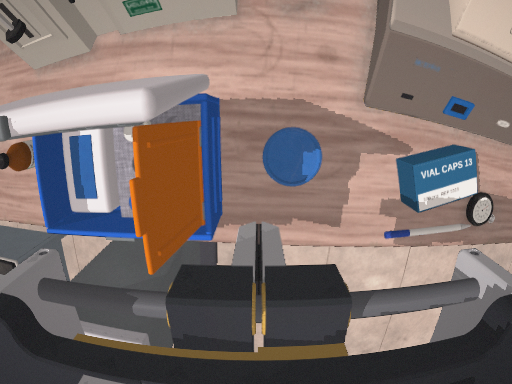

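Fingertips are now behind the flap at (360, 300) in the crop, with the flap intact at (145-360, 300-540). I'll push now, a short bit first.

```bash
python3 -m handwheel '{"translation":[[0,2.5,0],[0,4.5,0],[0,6,0],[0,7.4,0],[0,8.5,-0.6],[0,9.5,-1.2],[0,9.5,-1.2]],"spin":[0,0,0,0,0,0,0]}'
python3 - <<'E'
from tri import *
import cv2
from plant import get_state
b=cams.capture('side')[65:145,270:350];cv2.imwrite('pics/s5.png',cv2.resize(b,None,fx=7,fy=7,interpolation=0)[:,:,::-1])
print(get_state()['ee_pos'])
E
```

```text
clock: 5.0
ee_pos: [0.4142, -0.2338, 0.1134]
eef_rot: [[0.048, -0.999, -0.001], [-0.999, -0.048, 0.001], [-0.001, 0.001, -1.0]]
contact_force: [-0.2, 0.1, 0.5]
grip_width: 0.008
[ 0.41433685 -0.23463562  0.11375124]
```

View pics/s5.png

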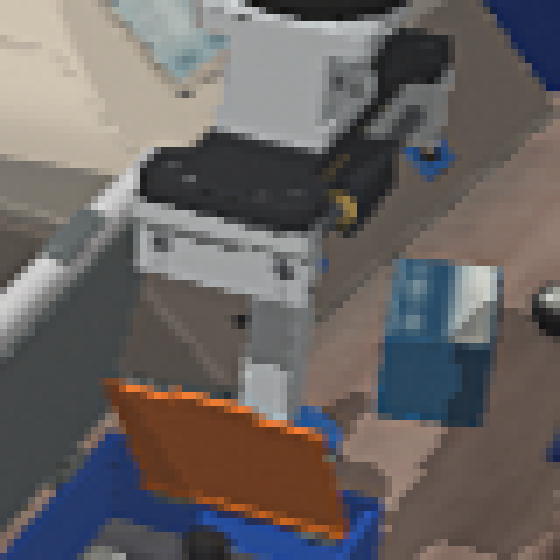

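The flap is tilting inwards, with its free edge now at (105-345, 380-440) and the finger behind it. I'll continue the arc.

```bash
python3 -m handwheel '{"translation":[[0,0.8,-0.8],[0,1.6,-1.7],[0,2.1,-2.7],[0,2.6,-3.8],[0,2.9,-4.6],[0,3,-5.2],[0,3,-5.2]],"spin":[0,0,0,0,0,0,0]}'
python3 - <<'E'
from tri import *
import cv2
from plant import get_state
b=cams.capture('side')[75:155,270:350];cv2.imwrite('pics/s6.png',cv2.resize(b,None,fx=7,fy=7,interpolation=0)[:,:,::-1])
w=cams.capture('wrist');cv2.imwrite('pics/w6.png',w[:,:,::-1])
s=get_state();print(s['ee_pos'],s['contact_force'])
E
```

```text
clock: 5.75
ee_pos: [0.4141, -0.2049, 0.0614]
eef_rot: [[0.047, -0.999, -0.001], [-0.999, -0.047, 0.001], [-0.001, 0.001, -1.0]]
contact_force: [0.1, -0.1, 0.5]
grip_width: 0.004
[ 0.41460702 -0.20529193  0.06225936] [ 0.38686404 -0.1692406   0.02416586]
```

View pics/s6.png

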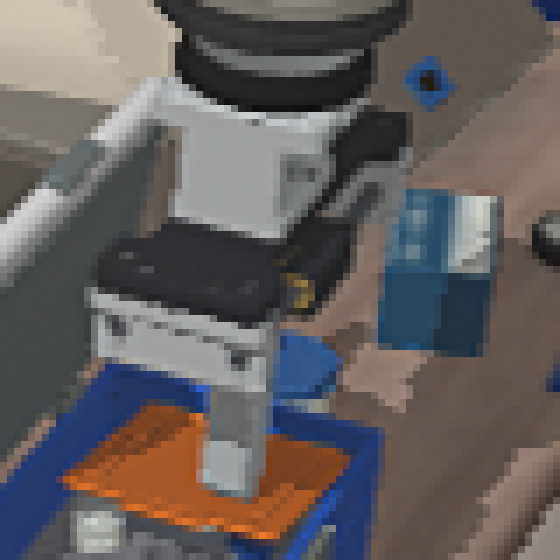

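View pics/w6.png

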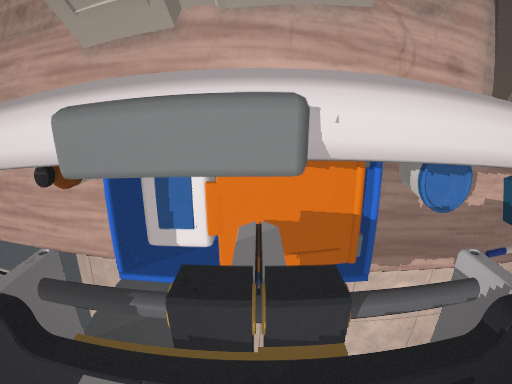

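Flap nearly flat in both views, still slightly high at its end. I'll press down gently.

```bash
python3 -m handwheel '{"translation":[[0,0.5,-0.4],[0,0.5,-0.7],[0,0.5,-0.9],[0,0.5,-0.9]],"spin":[0,0,0,0]}'; python3 -m handwheel '{"translation":[[0,0,-0.2],[0,0,-0.3],[0,0,-0.3]],"spin":[0,0,0]}'
```

```text
clock: 6.25
ee_pos: [0.4145, -0.2001, 0.053]
eef_rot: [[0.047, -0.999, -0.0], [-0.999, -0.047, 0.0], [-0.0, 0.0, -1.0]]
contact_force: [-0.2, -0.5, 0.2]
grip_width: 0.006
clock: 6.55
ee_pos: [0.4145, -0.2002, 0.0502]
eef_rot: [[0.047, -0.999, -0.0], [-0.999, -0.047, 0.0], [-0.0, 0.0, -1.0]]
contact_force: [0.7, 0.8, 1.0]
grip_width: 0.005
```

```bash
python3 -m handwheel '{"translation":[[0,0,-0.2],[0,0,-0.3],[0,0,-0.3]],"spin":[0,0,0]}'; python3 -m handwheel '{"translation":[[0,0,-0.2],[0,0,-0.3],[0,0,-0.3]],"spin":[0,0,0]}'
```

```text
clock: 6.85
ee_pos: [0.4148, -0.2002, 0.0477]
eef_rot: [[0.047, -0.999, 0.0], [-0.999, -0.047, -0.0], [0.0, -0.0, -1.0]]
contact_force: [-3.2, 1.9, 14.5]
grip_width: 0.006
clock: 7.15
ee_pos: [0.4153, -0.2002, 0.0468]
eef_rot: [[0.046, -0.999, 0.001], [-0.999, -0.046, -0.0], [0.001, -0.001, -1.0]]
contact_force: [-18.3, 9.2, 69.9]
grip_width: 0.009
```

Contact on the hard stop at 70 N, with the height no longer changing, so the flap is flat. I'll rise clear and look.

```bash
python3 -m handwheel '{"translation":[[0,0,1],[0,0,4],[0,0,8],[0,0,12],[0,0,16],[0,0,20.5],[0,0,20.5]],"spin":[0,0,0,0,0,0,0]}'
python3 - <<'E'
from tri import *
import cv2
from plant import get_state
b=cams.capture('side')[40:200,130:340];cv2.imwrite('pics/s7.png',cv2.resize(b,None,fx=3.8,fy=3.8,interpolation=2)[:,:,::-1])
w=cams.capture('wrist');cv2.imwrite('pics/w7.png',w[:,:,::-1])
s=get_state();print(s['ee_pos'],s['contact_force'],s['q'])
E
```

```text
clock: 7.85
ee_pos: [0.417, -0.201, 0.2546]
eef_rot: [[0.047, -0.999, 0.008], [-0.999, -0.047, -0.003], [0.003, -0.007, -1.0]]
contact_force: [0.5, 0.4, -0.6]
grip_width: 0.006
[ 0.41495056 -0.20026194  0.24997687] [-0.56745193  0.09316873 -0.04219268] [ 2.33153612e+01  8.60811629e-01 -5.62027855e+00  1.13404642e+02
  9.65858812e-02  6.56253290e+01 -6.96715732e+01]
```

View pics/s7.png

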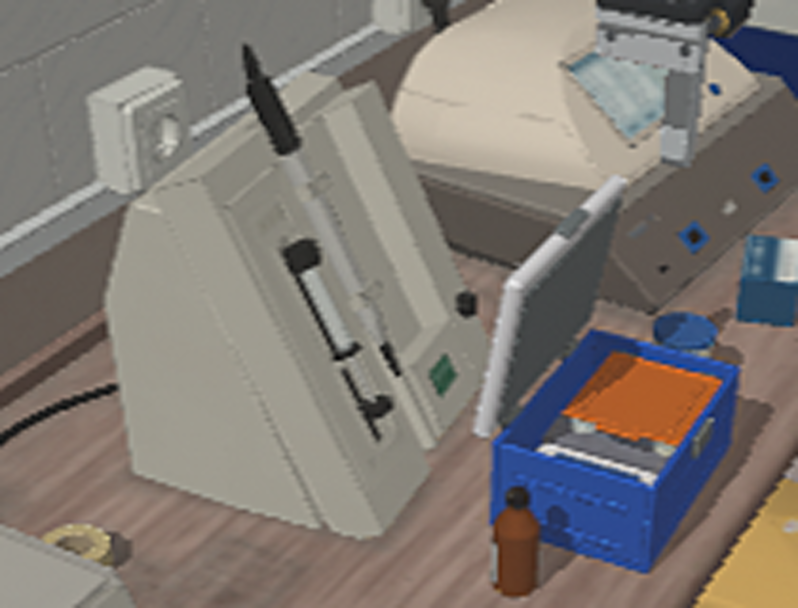

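View pics/w7.png

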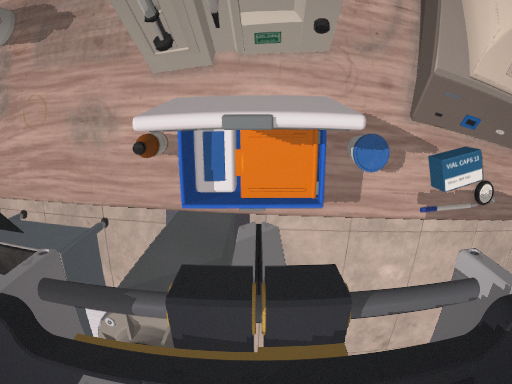

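```bash
python3 - <<'E'
from tri import *
from plant import get_state
s=get_state();R=np.array(s['eef_rot']);t=np.array(s['ee_pos']);v=np.load('v.npy')
for n,p in [('devL',(152,72)),('devR',(330,50)),('mid',(212,62))]:
    for z in (0,.05): print(n,z,wray(p,R,t,z).round(3))
for p in [(137,122),(363,124),(340,103),(245,115),(272,127)]: print(p,[wray(p,R,t,z).round(3) for z in (.2,.217)])
print(lid(v,(.136,-.098,0)),lid(v,(.136,-.098,.014)),lid(v,(.136,.098,0)))
E
```

```text
devL 0 [ 0.559 -0.029  0.   ]
devL 0.05 [ 0.552 -0.048  0.05 ]
devR 0 [ 0.603 -0.301  0.   ]
devR 0.05 [ 0.59  -0.289  0.05 ]
mid 0 [ 0.573 -0.124  0.   ]
mid 0.05 [ 0.564 -0.132  0.05 ]
(137, 122) [array([ 0.485, -0.091,  0.2  ]), array([ 0.485, -0.098,  0.217])]
(363, 124) [array([ 0.492, -0.287,  0.2  ]), array([ 0.492, -0.281,  0.217])]
(340, 103) [array([ 0.508, -0.265,  0.2  ]), array([ 0.506, -0.261,  0.217])]
(245, 115) [array([ 0.492, -0.186,  0.2  ]), array([ 0.492, -0.187,  0.217])]
(272, 127) [array([ 0.483, -0.209,  0.2  ]), array([ 0.483, -0.208,  0.217])]
[ 0.48634383 -0.28486112  0.2165158 ] [ 0.50017581 -0.28421165  0.21857848] [ 0.47715093 -0.08907683  0.2165158 ]
```

The flap lies flat (orange at (243-315, 130-197) in the wrist view), the vials, cup and dropper are unmoved, and the lid still stands open. The device behind starts at x≥0.56. I'll go over and behind the lid.

```bash
python3 -m handwheel '{"translation":[[3,0,0.5],[7,0,0.5],[11,0,0.5],[13,0,0.5],[13,0,-2],[13,0,-5],[13,0,-8],[13,0,-8]],"spin":[0,0,0,0,0,0,0,0]}'
python3 - <<'E'
from tri import *
import cv2
from plant import get_state
b=cams.capture('side')[40:200,170:340];cv2.imwrite('pics/s8.png',cv2.resize(b,None,fx=3.7,fy=3.7,interpolation=2)[:,:,::-1])
s=get_state();print(s['ee_pos'],s['contact_force'])
E
```

```text
clock: 8.75
ee_pos: [0.5416, -0.1992, 0.1643]
eef_rot: [[0.047, -0.999, -0.008], [-0.999, -0.047, 0.002], [-0.003, 0.008, -1.0]]
contact_force: [-0.3, 1.1, -0.0]
grip_width: 0.005
[ 0.54291488 -0.19958215  0.16691551] [ 1.16067662 -0.10056296  0.66070452]
```

View pics/s8.png

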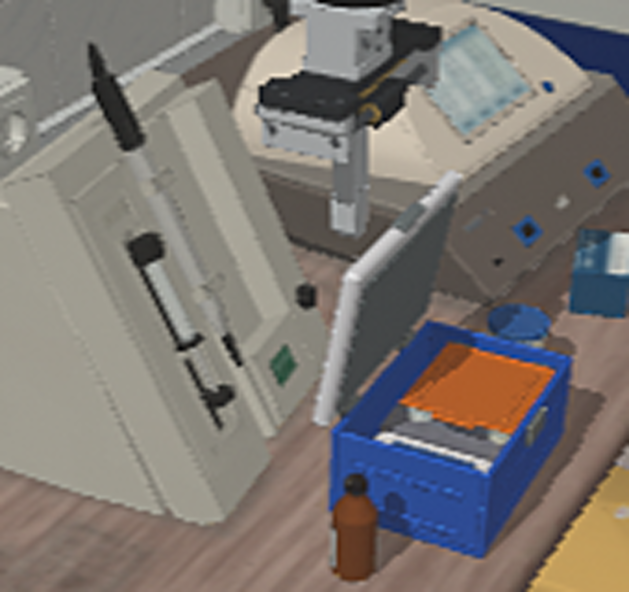

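Fingers stand behind the lid (tip at (348, 235) in the crop, lid edge right of it). I'll push it towards the robot.

```bash
python3 -m handwheel '{"translation":[[-2,0,0],[-3.5,0,0],[-5,0,0],[-6.2,0,0],[-7.4,0,-0.4],[-8.4,0,-0.8],[-9.2,0,-1.3],[-9.2,0,-1.3]],"spin":[0,0,0,0,0,0,0,0]}'
python3 - <<'E'
from tri import *
import cv2
from plant import get_state
b=cams.capture('side')[40:200,170:340];cv2.imwrite('pics/s9.png',cv2.resize(b,None,fx=3.7,fy=3.7,interpolation=2)[:,:,::-1])
s=get_state();print(s['ee_pos'],s['contact_force'])
E
```

```text
clock: 9.6
ee_pos: [0.451, -0.2001, 0.1555]
eef_rot: [[0.046, -0.999, -0.002], [-0.999, -0.046, 0.0], [-0.001, 0.002, -1.0]]
contact_force: [-0.2, -0.4, -0.4]
grip_width: 0.006
[ 0.45177725 -0.19997096  0.15579031] [-0.04311685  0.16185684  0.26922145]
```

View pics/s9.png

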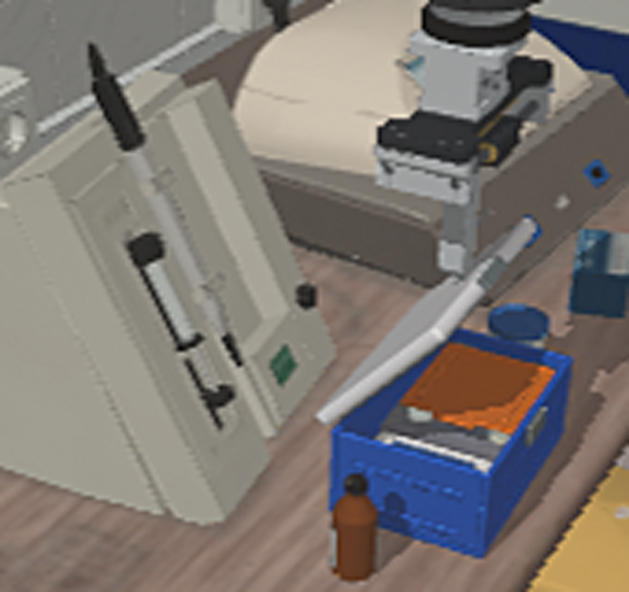

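Lid is swinging down (about 0.9 rad) with the flap still flat. Continuing the arc.

```bash
python3 -m handwheel '{"translation":[[-1.3,0,-1],[-2.5,0,-2.1],[-3.5,0,-3.4],[-4.3,0,-4.8],[-4.8,0,-5.9],[-5,0,-6.9],[-5,0,-6.9]],"spin":[0,0,0,0,0,0,0]}'
python3 - <<'E'
from tri import *
import cv2
from plant import get_state
b=cams.capture('side')[40:200,170:340];cv2.imwrite('pics/s10.png',cv2.resize(b,None,fx=3.7,fy=3.7,interpolation=2)[:,:,::-1])
s=get_state();print(s['ee_pos'],s['contact_force'])
E
```

```text
clock: 10.35
ee_pos: [0.4019, -0.1997, 0.0861]
eef_rot: [[0.047, -0.999, -0.002], [-0.999, -0.047, 0.001], [-0.001, 0.002, -1.0]]
contact_force: [-0.5, 0.3, -0.2]
grip_width: 0.003
[ 0.40246041 -0.19987583  0.08678637] [0.19650115 0.09192851 0.40266308]
```

View pics/s10.png

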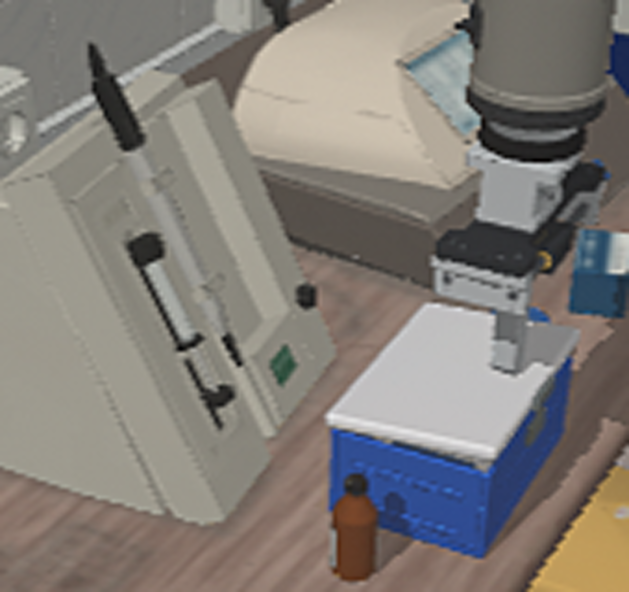

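Nearly shut. Press down in small steps to the stop.

```bash
python3 -m handwheel '{"translation":[[0,0,-0.3],[0,0,-0.6],[0,0,-0.8],[0,0,-0.8]],"spin":[0,0,0,0]}'; python3 -m handwheel '{"translation":[[0,0,-0.1],[0,0,-0.2],[0,0,-0.2]],"spin":[0,0,0]}'
```

```text
clock: 10.8
ee_pos: [0.4026, -0.2001, 0.0791]
eef_rot: [[0.047, -0.999, -0.0], [-0.999, -0.047, 0.0], [-0.0, 0.0, -1.0]]
contact_force: [0.5, -0.8, 0.7]
grip_width: 0.004
clock: 11.1
ee_pos: [0.4026, -0.2001, 0.0772]
eef_rot: [[0.047, -0.999, 0.0], [-0.999, -0.047, 0.0], [-0.0, -0.0, -1.0]]
contact_force: [0.2, 0.4, 0.3]
grip_width: 0.008
```

```bash
python3 -m handwheel '{"translation":[[0,0,-0.1],[0,0,-0.2],[0,0,-0.2]],"spin":[0,0,0]}'; python3 -m handwheel '{"translation":[[0,0,-0.1],[0,0,-0.2],[0,0,-0.2]],"spin":[0,0,0]}'
```

```text
clock: 11.4
ee_pos: [0.4027, -0.2002, 0.0759]
eef_rot: [[0.047, -0.999, 0.0], [-0.999, -0.047, -0.0], [0.0, -0.0, -1.0]]
contact_force: [-5.9, 1.4, 17.9]
grip_width: 0.003
clock: 11.7
ee_pos: [0.4029, -0.2002, 0.0753]
eef_rot: [[0.046, -0.999, 0.001], [-0.999, -0.046, -0.0], [0.0, -0.001, -1.0]]
contact_force: [-17.2, 7.6, 56.7]
grip_width: 0.003
```

Hard stop met at the expected height of 0.0757. Retreat up and check.

```bash
python3 -m handwheel '{"translation":[[0,0,1],[0,0,4],[0,0,8],[0,0,12],[0,0,16],[0,-4,17],[0,-8,17],[0,-12,17]],"spin":[0,0,0,0,0,0,0,0]}';python3 -m handwheel '{"translation":[[0,-4,0],[0,-8,0],[0,-12,0],[0,-15,0],[0,-15,0],[0,-15,0]],"spin":[0,0,0,0,0,0]}'
python3 - <<'E'
from tri import *
import cv2
from plant import get_state,models
a=cams.capture('top')[140:250,250:410];b=cams.capture('side')[65:205,235:375]
cv2.imwrite('pics/t11.png',cv2.resize(a,None,fx=5,fy=5,interpolation=2)[:,:,::-1]);cv2.imwrite('pics/s11.png',cv2.resize(b,None,fx=4.2,fy=4.2,interpolation=2)[:,:,::-1])
v=np.load('v.npy').copy();v[4]=0
for c in [(.136,.098,.014),(.136,-.098,.014),(0,.098,.014),(0,-.098,.014)]: print((proj('side',lid(v,c))-[235,65])*4.2,(proj('top',lid(v,c))-[250,140])*5)
for c,t in [('top','cup'),('side','dropper')]: print(t,[(round(d['p'],2),np.round(d['position'],3).tolist()) for d in models.boxes_of(c,t)][:2])
s=get_state();print(s['ee_pos'],s['contact_force'],s['clock'])
E
```

```text
clock: 12.5
ee_pos: [0.4028, -0.3217, 0.244]
eef_rot: [[0.047, -0.999, 0.002], [-0.999, -0.047, -0.001], [0.001, -0.001, -1.0]]
contact_force: [-0.4, 0.5, -0.8]
grip_width: 0.007
clock: 13.1
ee_pos: [0.4024, -0.4703, 0.2426]
eef_rot: [[0.046, -0.999, -0.001], [-0.999, -0.046, 0.001], [-0.001, 0.001, -1.0]]
contact_force: [0.4, 0.0, 0.1]
grip_width: 0.005
[288.37485642 422.62321241] [256.2753582 440.8848722]
[386.62824633 281.34204295] [609.3499571  416.77821335]
[ 95.5084644  367.25399455] [237.97525293 196.39739264]
[211.15255513 236.83969214] [588.61924533 172.78722865]
cup [(0.67, [0.454, -0.356, 0.05])]
dropper [(0.58, [0.441, -0.028, 0.043]), (0.29, [0.43, -0.174, 0.096])]
[ 0.40302649 -0.4691613   0.2434805 ] [-0.49682421  0.17575953  0.78081988] 13.3
```

View pics/s11.png

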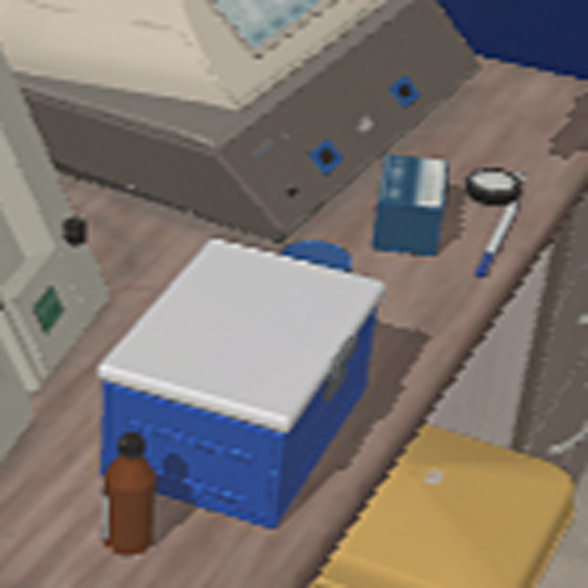

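View pics/t11.png

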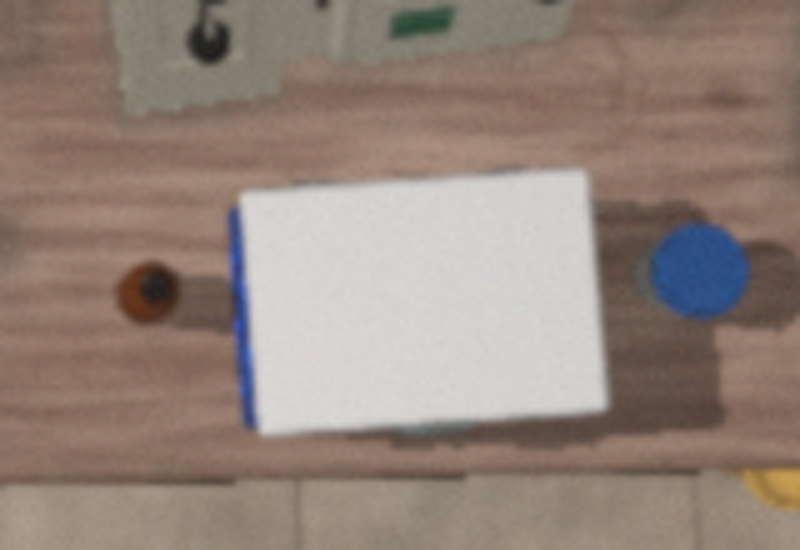

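The lid is shut flush on the rim. Its corners at (288,425), (382,285), (103,370) match the shut projection to about 1-2 px. The cup and dropper are where they were and the robot is clear, so I'm handing in.

```bash
python3 -c "
from plant import bot
print(bot.finish_job())"
```

```text
the job is handed in; nothing more can be done
None
```

The carrier is closed up: I folded the orange flap flat first, then swung the white lid shut over it, using only pushes with the closed fingers. I handed the job in at about 13.3 s of the 51 s; it reports no verdict.

**Flap and lid:** both were pressed onto their hard stops at about the expected heights, the flap with 70 N and the lid with 57 N. In the last pictures the lid's corners match the shut position to about 1–2 px.

**Everything else:** the cup and dropper show at the same places as at the start. The vials showed no movement after the flap was folded; they are hidden under the lid now, so I couldn't check them at the end. The robot is clear, with the TCP at (0.40, -0.47, 0.24) and only noise-level force (under 1 N).

**What went wrong or disagreed:**
- **First push at the flap:** it missed by passing just over the flap's end, and the flap did not move. The closed fingertips really end about 20 mm behind the reported TCP, not 8 mm ahead as stated. I corrected for this, and both stop contacts agreed with about 20 mm.
- **Camera fits:** my fits had residuals of up to about 2 px, and the network's dropper position shifted about 5 mm between looks with no visible movement in the pictures.

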